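# Sort the carvings by stone and put the chuck key away

## Robot

A 7-joint arm with a two-finger parallel gripper is mounted at the origin on the work surface. World frame = base frame: x ahead of the robot, y to its left, z up, the work surface at z = 0. Lengths are in m, angles in rad, forces in N, time in s.
With the tool pointing down it reaches from about 0.425 to 1.025 m from the base axis. Payload 9.4 kg.
Tool frame: the origin (TCP) lies where the fingers leave the gripper's body, on its centre line; the fingertips stand 84 mm ahead of it and the grasp point (between the pads) lies ctrl.grip_point_offset ahead of it (ctrl.grip_point_offset is the distance from the TCP to the grasp point, in m); z points along the fingers, x is the direction in which the jaws open and shut, and the axes are right-handed (so a half turn about z gives the same grasp; the last joint's range is limited). The gripper opens to 93 mm and grips with 3 to 60 N. Pads are 15 mm wide; open, the fingers measure 128 mm over their backs; the gripper's body (75 mm by 188 mm) begins 65 mm behind the grasp point.
Start: joints at [-1.228, 0.599, -0.003, 1.599, 0.002, 0.943, -0.08], TCP at [0.295, 0.662, 0.303] pointing down, gripper open.
Joint ranges: [-2.57, 2.57], [-0.35, 1.97], [-1.29, 1.29], [0.11, 2.56], [-1.05, 4.19], [0.11, 1.86], [-2.63, 2.63]. Speed limits (rad/s): [2.22, 2.22, 3.01, 3.01, 3.14, 3.14, 3.14].

## Interface

Orientations are given as a rotation vector (axis times angle).
In Python, from station import ctrl, imaging gives the robot as it stands.
- The arm moves only by the tool apply_moves, never from a script. Its argument "moves" is a list that holds one entry, the list of rows, each a list of 7 numbers: the shift along the world's x, y, z in m, then the turn, a rotation vector about the world's x, y, z in degrees, then the opening, from -1 (shut) to 1 (fully open). A call has 1 to 10 rows; each row is the pose to reach, as a shift and turn from the pose commanded when the call began; what a row does not reach only later rows make up. A row lasts 1/8 s, in which the tool goes at most 62.5 mm and 10.7 degrees, less where a joint would pass 70% of its speed; a pose out of reach is approached as far as the arm can. A call with a gripper value outside its range is refused whole. The fingers move at their own pace and stop on an object; "grip_force" is the grip in N (left out, the last holds). Time passes only in rows, so rows that repeat a pose let the fingers close. It gives the time, the measured TCP pose, the force and the opening at its end, in the units of the state.
- ctrl.get_state(): the state, without advancing time (a new reading comes with each control period).
- imaging.capture(name): name is "scene" or "top" or "wrist"; returns the picture (420x560x3 uint8, blue, green, red); there is no depth.
- imaging.camera_params(name): a dict with "fx", "fy", "cx", "cy" (pixels), "rvec" (rotation vector, rad) and "tvec" (3), from world to camera coordinates, as OpenCV has them. Camera axes: x right, y down, z forward; pixel columns grow to the right and rows downward; lengths in m; the calibration is good to about 2 mm. A picture is of the moment at which its call begins: read the wrist's pose just before it. camera_params takes no time and is no camera call; for the wrist camera it gives the pose at the moment of the call.
- ctrl.job_done(): hands the job in, once; it reports no verdict.
The state is a dict: "time": time; "joints": joint angles; "dq": joint speeds; "joint_efforts": joint torques, N m; "eef_pos": TCP position; "tcp_rot": TCP orientation; "ft_force": force on the tool from outside, world axes, zero at the start; "ft_torque": the same for the moment, N m; "grip_width": finger opening in m.
Only numpy, scipy, OpenCV 4.12 (cv2) and the standard library are available. Lean on these libraries where they do the work, as an engineer would, in place of code of your own. Each camera call takes 0.05 s, during which the arm holds its last target.

## Task

Clear the bench for waxing: sort the four carvings by their stone, not by their shape, so that the pawn and the tortoise of pink stone stand in the wooden tray marked with the pink stone sample and the two of speckled grey stone in the one marked with the speckled grey sample, and lay the brass chuck key flat in the bare steel tray. Set every carving down gently, upright on its base or feet on the tray's floor and not touching its neighbour (do not let it fall), and leave the nest of bowls where it is.

Things in the scene. Friction and masses are not known exactly. Their poses are not given: they have to be found in the camera images.
- pawn_grey: Dark grey soapstone, speckled light and black, chess pawn, 60 mm tall, upright. Round base 33 mm across, waist 15 mm at 33 mm up, collar (35 to 39 mm up) and ball head (40 to 60 mm up) both 24 mm across: grip collar and head together at about 42 mm up. Origin: centre of the underside, z up; round, so yaw means nothing. 70 to 120 g.
- pawn_pink: Plain pink soapstone chess pawn, 60 mm tall, upright. Round base 33 mm across, waist 15 mm at 33 mm up, collar (35 to 39 mm up) and ball head (40 to 60 mm up) both 24 mm across: grip collar and head together at about 42 mm up. Origin: centre of the underside, z up; round, so yaw means nothing. 70 to 120 g.
- tortoise_grey: Dark grey speckled soapstone tortoise, 74 mm long, 39 mm tall, on four legs. Round shell 48 mm across, side upright from 10 to 24 mm up. Origin under the shell centre at foot level; x to the head (43 mm; tail 34 mm behind), y left, z up. Legs bulge at x +-14 to 28 mm, out to y +-24 mm, so grip the shell across y over the origin. 120 to 195 g.
- tortoise_pink: Plain pink soapstone tortoise, 74 mm long, 39 mm tall, on four legs. Round shell 48 mm across, side upright from 10 to 24 mm up. Origin under the shell centre at foot level; x to the head (43 mm; tail 34 mm behind), y left, z up. Legs bulge at x +-14 to 28 mm, out to y +-24 mm, so grip the shell across y over the origin. 120 to 195 g.
- chuck_key: Brass T-shaped drill chuck key lying flat, 96 mm long, 20 mm thick. Shaft along x, 14 mm across, axis 10 mm up, bare from x -30 to +28 mm: grip it there. Toothed head 20 mm across and a pin to x +50; hub 20 mm across to x -46, with a 10 mm thick, 70 mm long cross bar along y at x -38. Origin below the shaft at the underside, z up. 110 to 185 g.
- tray_grey: Fixed brown wooden tray, 122 (x) by 182 mm (y) outside, 110 by 170 inside, floor 6 mm and rim 20 mm above the bench. A ledge outside its +x long side (away from the robot) carries the marker, a flat 26 by 60 mm sample of the speckled dark grey stone, top 18 mm up. Origin: centre of the tray at bench level, z up; yaw within 0.25 rad of the world's.
- tray_pink: Fixed brown wooden tray, 122 (x) by 182 mm (y) outside, 110 by 170 inside, floor 6 mm and rim 20 mm above the bench. A ledge outside its +x long side (away from the robot) carries the marker, a flat 26 by 60 mm sample of the pink stone, top 18 mm up. Origin: centre of the tray at bench level, z up; yaw within 0.25 rad of the world's.
- tray_tool: Fixed bare steel tray without a ledge, 122 (x) by 182 mm (y) outside, 110 by 170 inside, floor 6 mm and rim 20 mm above the bench. Origin: centre of the tray at bench level, z up; yaw within 0.25 rad of the world's.
- bowls: bystander: nest of three graded soapstone bowls (cream, brown-red, cream) one in the other, 100 mm across, 55 mm tall, loose, standing on the bench far to the left or right. Origin at the centre of its underside. To be left where it is.

How it is judged:
By the outcome, as a careful person would: the job done as asked, in the order asked, and still so for the second after the job is handed in, with the robot touching nothing.
It also fails if it takes over 128 s, if anything falls off the work surface, if the arm or the gripper's body presses on something with over 40 N, if the wrist force passes 120 N, or if a joint passes its speed limit or range.

## Working session

There is one attempt and no reset: what is moved stays moved. The work goes in short steps, Python scripts to look and compute and a tool call to move; the robot and the scene stay as the last step left them, time stands still between calls to the robot, and variables do not carry over. Pictures are saved under pics/ and viewed, and the job is handed in when it is done.

Besides the shell and the picture viewer there is one more tool, called after "Emit:" as name([rows], argument=value, ...), one row to a line, values as JSON. apply_moves: Moves the arm, as the interface text tells. Its arguments: {"type":"object","properties":{"moves":{"type":"array"},"grip_force":{"type":"number"}},"required":["moves"]}

```bash
ls; mkdir -p pics
python3 - <<'E'
from station import ctrl, imaging
import cv2
print(ctrl.get_state(), ctrl.grip_point_offset)
for n in ("scene","top","wrist"):
    p=imaging.camera_params(n); print(n,p)
    cv2.imwrite(f"pics/{n}0.png",imaging.capture(n))
E
```

```text
pics
{'time': 0.0, 'joints': array([-1.22769484,  0.60011662, -0.00255177,  1.60013477,  0.00182845,
        0.94293603, -0.07981131]), 'dq': array([ 8.53222181e-04,  7.23216506e-04, -3.64319429e-04,  9.61922639e-04,
       -1.47547060e-04, -1.22997789e-03,  3.99146958e-05]), 'joint_efforts': array([-1.26462663e-03, -7.65065145e+01,  1.49731580e+00, -2.52350378e+01,
       -5.23373298e-02,  1.70080620e-02,  1.43863622e-04]), 'eef_pos': array([0.29535058, 0.66170445, 0.30186417]), 'tcp_rot': array([ 2.63465027e+00,  1.70936759e+00, -1.94728523e-03]), 'ft_force': array([0.33447172, 0.5317932 , 0.15893578]), 'ft_torque': array([-0.00083547,  0.00083417,  0.0029322 ]), 'grip_width': 0.09281860921773896} 0.0653
scene {'fx': 404.9718178057881, 'fy': 404.9718178057881, 'cx': 283.2840510830739, 'cy': 205.29794656777585, 'rvec': array([ 1.99634632,  1.39029258, -0.55686733]), 'tvec': array([-0.18437559, -0.28530707,  1.37921593])}
top {'fx': 480.49171760051667, 'fy': 480.49171760051667, 'cx': 282.2270972300534, 'cy': 201.40993367296596, 'rvec': array([ 2.12475329, -2.12396759,  0.20115469]), 'tvec': array([-0.00539979,  0.48458722,  1.23647131])}
wrist {'fx': 341.2933135936194, 'fy': 341.2933135936194, 'cx': 277.1905818410142, 'cy': 216.0767961800733, 'rvec': array([-2.40826728, -1.56427623, -0.24005218]), 'tvec': array([-0.72388414, -0.03657276,  0.39359214])}
```

View pics/top0.png

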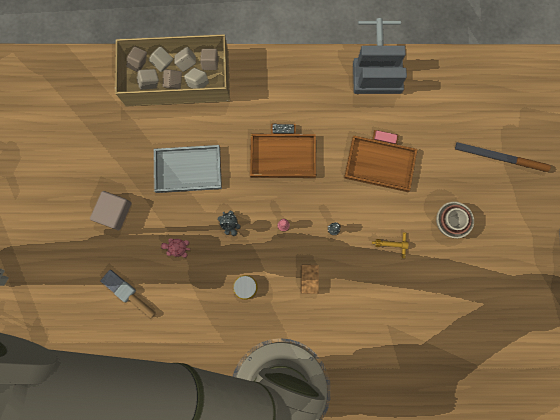

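View pics/scene0.png

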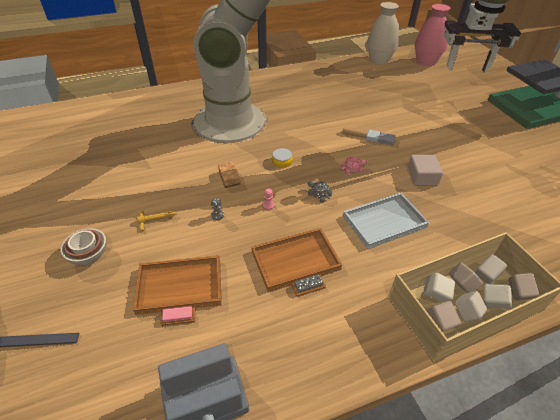

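View pics/wrist0.png

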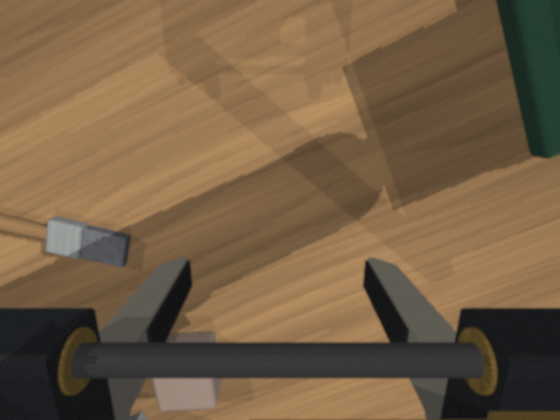

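The top view shows the steel tray at (188,168), the grey-marked tray at (283,156) and the pink-marked tray at (380,163). The pink tortoise is at (176,247), the grey tortoise at (229,222), the pink pawn at (283,225), the grey pawn at (334,228) and the key at (392,243). The bowls are at (455,220). Next I'll measure these.

```bash
cat > h.py <<'E'
import cv2, numpy as np
from station import ctrl, imaging
from scipy.spatial.transform import Rotation as R
def ray(p,uv,z):
    Rm=R.from_rotvec(p['rvec']).as_matrix(); c=-Rm.T@np.array(p['tvec'])
    uv=np.atleast_2d(uv).astype(float)
    d=np.c_[(uv[:,0]-p['cx'])/p['fx'],(uv[:,1]-p['cy'])/p['fy'],np.ones(len(uv))]@Rm
    return c+d*((z-c[2])/d[:,2])[:,None]
def proj(p,X):
    X=np.atleast_2d(X).astype(float)
    Rm=R.from_rotvec(p['rvec']).as_matrix(); q=X@Rm.T+np.array(p['tvec'])
    return np.c_[p['fx']*q[:,0]/q[:,2]+p['cx'],p['fy']*q[:,1]/q[:,2]+p['cy']]
def cap(n):
    p=imaging.camera_params(n); return p,imaging.capture(n)
E
python3 - <<'E'
from h import *
im=cv2.imread('pics/top0.png')
a=cv2.resize(im[200:270,150:430],None,fx=2.85,fy=2.85,interpolation=cv2.INTER_CUBIC)
b=cv2.resize(im[115:205,145:425],None,fx=2.85,fy=2.85,interpolation=cv2.INTER_CUBIC)
cv2.imwrite('pics/crop.png',np.vstack([b,a]))
p=imaging.camera_params('top')
hsv=cv2.cvtColor(im,cv2.COLOR_BGR2HSV)
def comps(m,name):
    n,l,s,c=cv2.connectedComponentsWithStats(m.astype(np.uint8))
    for i in range(1,n):
        if s[i,4]>15: print(name,c[i].round(1),s[i])
H,S,V=[hsv[...,k].astype(int) for k in range(3)]
roi=np.zeros(im.shape[:2],bool); roi[110:275,140:480]=1
comps(roi&((H>165)|(H<4))&(S>70),'pink')
comps(roi&(V<95)&(S<110),'dark')
comps(roi&(H>18)&(H<30)&(S>170),'brass')
for n,uv in dict(ttool=(188,168.5),tgrey=(283,156),tpink=(380,163.5),pp=(283,225),pg=(334,228),tg=(229,222),tp=(176,247),key=(392,243),bowl=(455,220)).items(): print(n,ray(p,uv,0.02)[0].round(3))
E
```

```text
pink [385.4 136.6] [375 131  22  12 198]
pink [283.2 224.7] [278 219  12  12 112]
pink [175.9 247.2] [161 239  29  19 359]
dark [283.5 128.7] [273 124  21  10 120]
dark [467.3 148.2] [455 142  25  13 189]
dark [173.7 158.3] [156 147  61  42 166]
dark [219.9 160.6] [219 146   3  30  32]
dark [189.6 189.2] [155 177  67  16 121]
dark [445.2 220.7] [439 203  19  34 104]
dark [468.2 223.9] [460 209  13  27  40]
dark [229.2 223.2] [218 210  23  26 339]
dark [446.9 222.2] [444 212  11  19  28]
dark [333.9 228.7] [328 223  13  12 105]
dark [183.9 249.7] [181 244   6  12  24]
brass [393.3 243.8] [372 233  36  25 234]
ttool [0.582 0.254 0.02 ]
tgrey [ 0.617 -0.007  0.02 ]
tpink [ 0.596 -0.275  0.02 ]
pp [ 0.425 -0.007  0.02 ]
pg [ 0.417 -0.145  0.02 ]
tg [0.433 0.138 0.02 ]
tp [0.365 0.279 0.02 ]
key [ 0.376 -0.299  0.02 ]
bowl [ 0.438 -0.472  0.02 ]
```

View pics/crop.png

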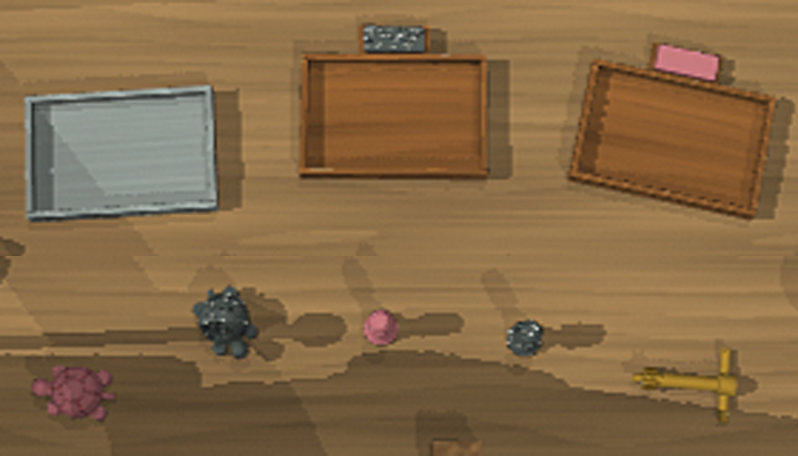

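Run:
```python
from h import *
s=ctrl.get_state(); p=imaging.camera_params('wrist')
Rc=R.from_rotvec(p['rvec']).as_matrix(); c=-Rc.T@p['tvec']
T=R.from_rotvec(s['tcp_rot']).as_matrix()
print('cam in tool',T.T@(c-s['eef_pos']),'\naxes',(T.T@Rc.T).round(2)); print('tool x',T[:,0].round(3))
pt=imaging.camera_params('top'); ps=imaging.camera_params('scene')
cr=lambda a:np.array(a)/2.85+[145-.3,115-.3]
for n,a in dict(grey=[(303,58),(487,58),(487,177),(300,176)],pink=[(593,62),(775,97),(752,215),(571,180)],tool=[(27,100),(211,88),(215,208),(28,218)]).items():
    w=ray(pt,cr(a),0.02)
    ey=(w[0]-w[1]+w[3]-w[2])/2; 
    print(n,w.mean(0).round(4),'yaw',np.arctan2(-ey[0],ey[1]).round(3),np.linalg.norm(ey).round(3))
im=cv2.imread('pics/scene0.png')
cv2.imwrite('pics/sc.png',cv2.resize(im[140:290,130:430],None,fx=2.6,fy=2.6,interpolation=cv2.INTER_CUBIC))
```

```text
cam in tool [ 2.00039611e-05 -8.51628907e-02 -8.23130263e-02] 
axes [[ 1.    0.   -0.  ]
 [-0.    0.95  0.3 ]
 [ 0.   -0.3   0.95]]
tool x [ 0.408  0.913 -0.001]
grey [ 0.6184 -0.0075  0.02  ] yaw -0.002 0.18
pink [ 0.5973 -0.2775  0.02  ] yaw -0.197 0.178
tool [0.5819 0.2574 0.02  ] yaw 0.062 0.179
```

View pics/sc.png

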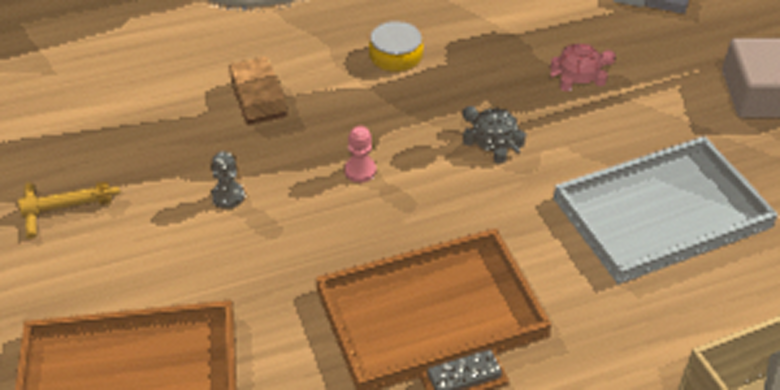

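Emit:
apply_moves([
  [[0.01, -0.06, -0.005, 0, 0, 0, 1], [0.025, -0.12, -0.01, 0, 0, 0, 1], [0.04, -0.18, -0.02, 0, 0, 0, 1], [0.055, -0.24, -0.03, 0, 0, 0, 1], [0.07, -0.3, -0.04, 0, 0, 0, 1], [0.08, -0.35, -0.04, 0, 0, 0, 1], [0.085, -0.38, -0.04, 0, 0, 0, 1], [0.085, -0.38, -0.04, 0, 0, 0, 1]],
], grip_force=20)

```text
time: 1.15
eef_pos: [0.3809, 0.2797, 0.2628]
tcp_rot: [2.638, 1.704, -0.001]
ft_force: [-0.0, 0.5, 0.8]
grip_width: 0.0932
```

```bash
cat > look.py <<'E'
import sys
from h import *
p,im=cap('wrist'); np.save('pics/'+sys.argv[1]+'.npy',np.r_[p['fx'],p['fy'],p['cx'],p['cy'],p['rvec'],p['tvec']]); cv2.imwrite('pics/'+sys.argv[1]+'.png',im)
s=ctrl.get_state(); print(s['time'],s['eef_pos'].round(4),R.from_rotvec(s['tcp_rot']).as_matrix()[:,0].round(3))
E
python3 look.py w1
```

```text
1.2 [0.3808 0.2815 0.2629] [0.409 0.912 0.   ]
```

View pics/w1.png

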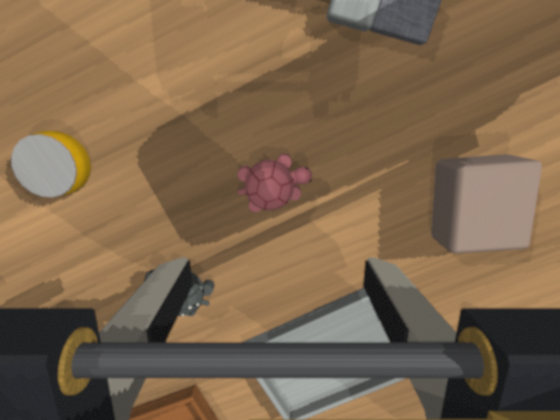

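The pink tortoise has its shell at (270,185) and its head on the right at (303,175). I'll measure it, then move to the pink pawn.

```bash
cat >> h.py <<'E'
def P(n):
    a=np.load('pics/'+n+'.npy'); return dict(fx=a[0],fy=a[1],cx=a[2],cy=a[3],rvec=a[4:7],tvec=a[7:]),cv2.imread('pics/'+n+'.png')
def pink(im):
    h=cv2.cvtColor(im,cv2.COLOR_BGR2HSV).astype(int); return (((h[...,0]>165)|(h[...,0]<4))&(h[...,1]>70)&(h[...,2]>60)).astype(np.uint8)
def big(m,box):
    k=np.zeros_like(m); x0,y0,x1,y1=box; k[y0:y1,x0:x1]=m[y0:y1,x0:x1]
    n,l,s,c=cv2.connectedComponentsWithStats(k); i=1+np.argmax(s[1:,4]); return (l==i).astype(np.uint8),c[i],s[i]
def tort(m,p,name):
    # shell = morphological opening with a disc ~ 60% of shell; rectified to ground plane 1 px = 0.5 mm
    ys,xs=np.nonzero(m); w=ray(p,np.c_[xs,ys],0.015)[:,:2]; o=w.mean(0)
    g=o-0.06; 
    gx,gy=np.meshgrid(np.arange(240),np.arange(240)); W=np.c_[g[0]+gx.ravel()*.0005,g[1]+gy.ravel()*.0005,np.full(gx.size,.015)]
    uv=proj(p,W).astype(np.float32)
    r=cv2.remap((m*255),uv[:,0].reshape(240,240),uv[:,1].reshape(240,240),cv2.INTER_LINEAR)>127
    r=r.astype(np.uint8)
    dt=cv2.distanceTransform(r,cv2.DIST_L2,5); 
    core=cv2.morphologyEx(r,cv2.MORPH_OPEN,cv2.getStructuringElement(cv2.MORPH_ELLIPSE,(75,75)))
    cy,cx=[a.mean() for a in np.nonzero(core)]; 
    c=g+np.array([cx,cy])*.0005
    ys,xs=np.nonzero(r&(np.hypot(gx-cx,gy-cy)>55)); 
    rest=np.zeros_like(r); rest[ys,xs]=1
    n,l,s,cc=cv2.connectedComponentsWithStats(rest)
    print(name,'shell',c.round(4),'area diam',2*np.sqrt(core.sum()/np.pi)*.0005)
    for i in range(1,n):
        if s[i,4]>20:
            d=(cc[i]-[cx,cy])*.0005
            yy,xx=np.nonzero(l==i); far=np.hypot(xx-cx,yy-cy).max()*.0005
            print('  lobe',np.degrees(np.arctan2(d[1],d[0])).round(1),'far',far.round(4),'area mm2',s[i,4]/4)
E
python3 - <<'E'
from h import *
p,im=P('w1'); m,c,s=big(pink(im),(200,130,340,240)); print(c,s); tort(m,p,'tp')
pt=imaging.camera_params('top'); it=cv2.imread('pics/top0.png'); m,c,s=big(pink(it),(150,230,210,270)); tort(m,pt,'tp top')
h=cv2.cvtColor(it,cv2.COLOR_BGR2HSV); d=((h[...,2]<95)&(h[...,1]<110)).astype(np.uint8)
m,c,s=big(d,(210,205,245,245)); m=cv2.morphologyEx(m,cv2.MORPH_CLOSE,np.ones((5,5)));tort(m,pt,'tg top')
E
```

```text
[272.05445545 182.92536177] [ 238  154   73   58 2626]
tp shell [0.3665 0.2771] area diam 0.04915253845057213
  lobe -101.0 far 0.0324 area mm2 24.5
  lobe -60.3 far 0.032 area mm2 41.75
  lobe -139.4 far 0.0334 area mm2 71.25
  lobe 47.9 far 0.0319 area mm2 46.5
  lobe 125.1 far 0.0345 area mm2 82.5
  lobe 83.1 far 0.042 area mm2 207.25
tp top shell [0.3655 0.2786] area diam 0.04777989643888052
  lobe -97.3 far 0.0355 area mm2 43.5
  lobe -64.4 far 0.0357 area mm2 89.25
  lobe -132.3 far 0.0366 area mm2 95.0
  lobe 43.1 far 0.0311 area mm2 22.5
  lobe 127.6 far 0.0325 area mm2 51.5
  lobe 82.9 far 0.0432 area mm2 217.0
tg top shell [0.43   0.1393] area diam 0.055080046525195575
  lobe -149.3 far 0.0374 area mm2 262.75
  lobe 21.9 far 0.0377 area mm2 311.25
```

Emit:
apply_moves([
  [[0.015, -0.06, 0, 0, 0, 4, 1], [0.03, -0.12, 0, 0, 0, 8, 1], [0.045, -0.18, 0, 0, 0, 13, 1], [0.06, -0.23, 0, 0, 0, 18, 1], [0.06, -0.27, 0, 0, 0, 24, 0.2], [0.06, -0.287, 0, 0, 0, 24, 0.2], [0.06, -0.287, 0, 0, 0, 24, 0.2]],
])

```text
time: 2.08
eef_pos: [0.4411, -0.005, 0.2627]
tcp_rot: [2.224, 2.219, 0.001]
ft_force: [-0.6, 0.5, 0.1]
grip_width: 0.0678
```

```bash
python3 look.py w2
```

```text
2.125 [ 0.441  -0.0041  0.2627] [0.001 1.    0.   ]
```

View pics/w2.png

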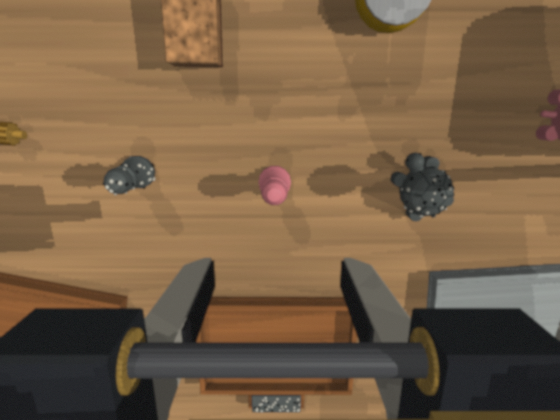

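The wrist view shows the pink pawn with its base near (275,183) and head at (275,192). The grey pawn is at (130,175), and the grey tortoise at (427,195) with its head up and to the left. Now to measure all three.

```bash
cat >> h.py <<'E'
def grey(im,thr=105):
    h=cv2.cvtColor(im,cv2.COLOR_BGR2HSV).astype(int); return ((h[...,1]<60)).astype(np.uint8)
E
python3 - <<'E'
from h import *
p,im=P('w2')
cv2.imwrite('pics/c2.png',np.hstack([cv2.resize(im[140:230,a:b],None,fx=4,fy=4,interpolation=cv2.INTER_CUBIC)[:,:250+0] if 0 else cv2.resize(im[145:225,a:b],(260,260*80//(b-a)),interpolation=cv2.INTER_CUBIC)[:208] for a,b in ((90,170),(235,315),(387,467))]))
m,c,s=big(pink(im),(240,150,310,220)); print('pp',c,s)
# undistorted base edge / head
print(ray(p,c,.025)[0], 'head',ray(p,(275,192),.05)[0],'base', ray(p,(275,183),.004)[0])
for box,n in (((90,145,165,210),'pg'),((385,145,465,230),'tg')):
    m,c,s=big(cv2.morphologyEx(grey(im),cv2.MORPH_CLOSE,np.ones((3,3))),box); print(n,c,s, ray(p,c,.025)[0])
    if n=='tg':
        m=cv2.morphologyEx(m,cv2.MORPH_CLOSE,np.ones((5,5))); tort(m,p,n); cv2.imwrite('pics/mtg.png',m*255)
pt=imaging.camera_params('top')
print('top pp',ray(pt,(283.2,224.7),.04)[0],'pg',ray(pt,(333.9,228.7),.04)[0])
E
```

```text
pp [274.26992561 184.25823592] [259 166  32  39 941]
[ 0.42583483 -0.00798802  0.025     ] head [ 0.42736922 -0.00711477  0.05      ] base [ 0.42912268 -0.00745462  0.004     ]
pg [129.4973545  175.18820862] [ 104  156   51   39 1323] [ 0.41687425 -0.14521573  0.025     ]
tg [423.56430155 186.89911308] [ 391  153   63   68 2706] [0.42861534 0.13491678 0.025     ]
tg shell [0.4347 0.1421] area diam 0.05165955948094119
  lobe -113.5 far 0.0388 area mm2 130.0
  lobe -160.8 far 0.041 area mm2 288.75
  lobe -18.9 far 0.0322 area mm2 55.0
  lobe 66.9 far 0.0301 area mm2 17.75
top pp [ 0.42268233 -0.00782566  0.04      ] pg [ 0.41204918 -0.1422503   0.04      ]
```

View pics/c2.png

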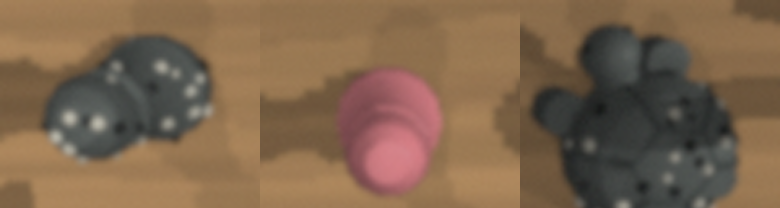

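Emit:
apply_moves([
  [[-0.014, -0.003, -0.05, 0, 0, 0, 0.2], [-0.014, -0.003, -0.1, 0, 0, 0, 0.2], [-0.014, -0.003, -0.14, 0, 0, 0, 0.2], [-0.014, -0.003, -0.156, 0, 0, 0, 0.2], [-0.014, -0.003, -0.156, 0, 0, 0, 0.2]],
])

```text
time: 2.75
eef_pos: [0.4268, -0.0056, 0.1052]
tcp_rot: [-2.218, -2.223, 0.001]
ft_force: [-0.6, 0.5, 0.3]
grip_width: 0.056
```

```bash
python3 look.py w3
```

```text
2.8 [ 0.4267 -0.0058  0.1055] [-0.002  1.     0.001]
```

View pics/w3.png

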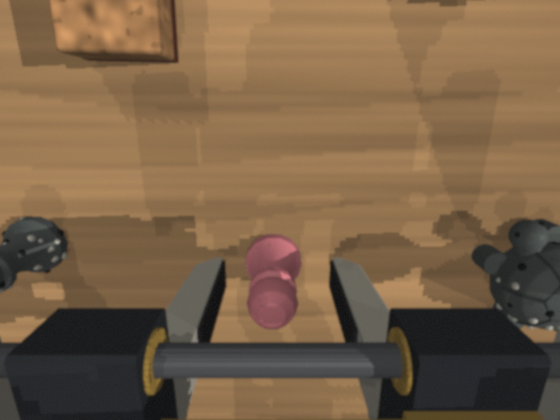

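Run:
```python
from h import *
p,_=P('w3'); print(ray(p,(272.5,301),.05),ray(p,(273,261),.008),proj(p,[.4267,-.0058,.0402]))
```

```text
[[ 0.42616104 -0.00772236  0.05      ]] [[ 0.42567971 -0.00800057  0.008     ]] [[276.7195949  291.14652858]]
```

Emit:
apply_moves([
  [[-0.0005, -0.002, 0.001, 0, 0, 0, 0.2], [-0.0005, -0.002, 0.001, 0, 0, 0, -0.2], [-0.0005, -0.002, 0.001, 0, 0, 0, -1], [-0.0005, -0.002, 0.001, 0, 0, 0, -1], [-0.0005, -0.002, 0.001, 0, 0, 0, -1], [-0.0005, -0.002, 0.001, 0, 0, 0, -1]],
], grip_force=20)

```text
time: 3.55
eef_pos: [0.426, -0.0099, 0.1078]
tcp_rot: [2.222, 2.22, 0.0]
ft_force: [1.0, 0.2, 0.1]
grip_width: 0.0226
```

Emit:
apply_moves([
  [[0, 0, 0.03, 0, 0, 0, -1], [0, 0, 0.08, 0, 0, 0, -1], [0.02, -0.03, 0.1, 0, 0, 0, -1], [0.05, -0.08, 0.1, 0, 0, 0, -1], [0.08, -0.13, 0.1, 0, 0, 0, -1], [0.105, -0.18, 0.1, 0, 0, 0, -1], [0.125, -0.23, 0.1, 0, 0, 0, -1], [0.145, -0.28, 0.1, 0, 0, 0, -1], [0.16, -0.322, 0.1, 0, 0, 0, -1], [0.16, -0.322, 0.08, 0, 0, 0, -1]],
])

```text
time: 4.8
eef_pos: [0.5862, -0.3366, 0.1876]
tcp_rot: [2.227, 2.212, -0.001]
ft_force: [-1.2, 0.1, -1.8]
grip_width: 0.0226
```

```bash
python3 look.py w4
```

```text
4.85 [ 0.5845 -0.3333  0.1842] [0.004 1.    0.001]
```

View pics/w4.png

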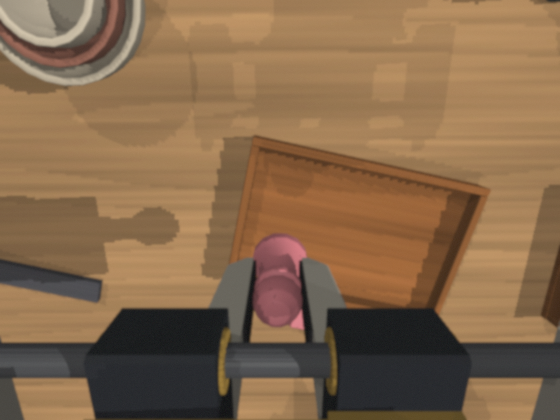

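The pawn is held upright. The tray's two near corners are at (256,138) and (487,190), so I'll use them to check the tray pose.

Run:
```python
from h import *
p,_=P('w4'); w=ray(p,[(256,137),(488,190)],.02); print(w)
e=w[1]-w[0]; print(np.linalg.norm(e)); e/=np.linalg.norm(e); n=np.array([e[1],-e[0],0]); n*=np.sign(n[0]); print('yaw',np.arctan2(-e[0],e[1]),'centre',w.mean(0)+n*.061)
print(ctrl.get_state()['eef_pos'])
```

```text
[[ 0.52135767 -0.35192688  0.02      ]
 [ 0.56109611 -0.17926377  0.02      ]]
0.17717700974263711
yaw -0.2262109699161705 centre [ 0.60067281 -0.27927681  0.02      ]
[ 0.58451752 -0.33331899  0.18418386]
```

Emit:
apply_moves([
  [[0, 0, -0.03, 0, 0, 0, -1], [0, 0, -0.055, 0, 0, 0, -1], [0, 0, -0.064, 0, 0, 0, -1], [0, 0, -0.067, 0, 0, 0, -1], [0, 0, -0.067, 0, 0, 0, -1]],
])

```text
time: 5.48
eef_pos: [0.5863, -0.3317, 0.1214]
tcp_rot: [2.222, 2.22, 0.0]
ft_force: [0.8, 0.5, -0.6]
grip_width: 0.0229
```

Emit:
apply_moves([
  [[0, 0, -0.004, 0, 0, 0, -1], [0, 0, -0.006, 0, 0, 0, -1], [0, 0, -0.0065, 0, 0, 0, -1], [0, 0, -0.0065, 0, 0, 0, -1]],
])

```text
time: 5.98
eef_pos: [0.586, -0.332, 0.1143]
tcp_rot: [2.222, 2.22, 0.0]
ft_force: [0.2, 0.2, -0.7]
grip_width: 0.0228
```

Emit:
apply_moves([
  [[0, 0, -0.0005, 0, 0, 0, -1], [0, 0, -0.001, 0, 0, 0, -1], [0, 0, -0.001, 0, 0, 0, -1]],
])

```text
time: 6.35
eef_pos: [0.5863, -0.3319, 0.1138]
tcp_rot: [2.222, 2.22, 0.0]
ft_force: [-1.1, 0.1, 5.1]
grip_width: 0.0227
```

Emit:
apply_moves([
  [[0, 0, 0, 0, 0, 0, -0.4], [0, 0, 0, 0, 0, 0, -0.2], [0, 0, 0, 0, 0, 0, 0.1], [0, 0, 0, 0, 0, 0, 0.1], [0, 0, 0.02, 0, 0, 0, 0.1], [0, 0, 0.06, 0, 0, 0, 0.1], [0, 0, 0.1, 0, 0, 0, 0.1], [0, 0, 0.1, 0, 0, 0, 0.1]],
])

```text
time: 7.35
eef_pos: [0.5875, -0.3324, 0.218]
tcp_rot: [2.218, 2.216, 0.003]
ft_force: [-0.0, -0.2, -0.1]
grip_width: 0.0509
```

```bash
python3 look.py w5
```

```text
7.4 [ 0.5866 -0.3323  0.216 ] [ 0.001  1.    -0.002]
```

View pics/w5.png

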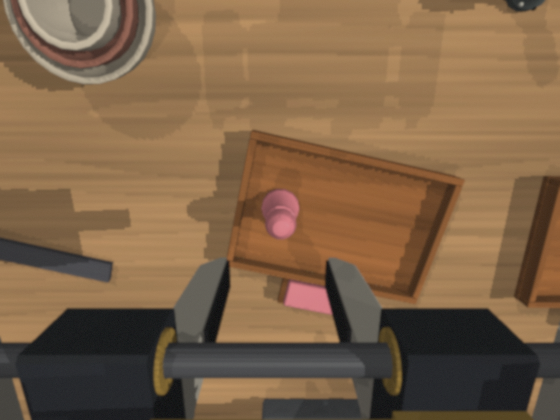

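Emit:
apply_moves([
  [[-0.02, 0.055, 0.01, 0, 0, -8, 0.4], [-0.04, 0.11, 0.02, 0, 0, -16, 0.7], [-0.06, 0.165, 0.02, 0, 0, -24, 0.7], [-0.08, 0.22, 0.02, 0, 0, -32, 0.7], [-0.1, 0.275, 0.02, 0, 0, -40, 0.7], [-0.12, 0.33, 0.02, 0, 0, -48, 0.7], [-0.14, 0.385, 0.02, 0, 0, -56, 0.7], [-0.16, 0.44, 0.02, 0, 0, -64, 0.7], [-0.18, 0.495, 0.02, 0, 0, -72, 0.7], [-0.19, 0.55, 0.02, 0, 0, -80, 0.7]],
])

```text
time: 8.65
eef_pos: [0.3945, 0.2194, 0.233]
tcp_rot: [3.13, 0.266, -0.002]
ft_force: [0.6, -0.0, -0.0]
grip_width: 0.0795
```

Emit:
apply_moves([
  [[-0.015, 0.04, 0, 0, 0, -9, 0.7], [-0.03, 0.06, 0, 0, 0, -17, 0.7], [-0.03, 0.06, 0, 0, 0, -17, 0.7], [-0.03, 0.06, 0, 0, 0, -17, 0.7]],
])

```text
time: 9.15
eef_pos: [0.3661, 0.2772, 0.2331]
tcp_rot: [3.135, -0.19, -0.0]
ft_force: [-0.2, -0.2, 0.6]
grip_width: 0.0788
```

```bash
python3 look.py w6;  python3 - <<'E'
from h import *
p,im=P('w6'); m,c,s=big(pink(im),(150,100,400,300)); print(c,s); tort(m,p,'tp')
p,_=P('w5'); w=ray(p,[(254,131),(463,181),(416,301),(230,263)],.02); print(w.round(4),w.mean(0))
E
```

```text
9.2 [0.3664 0.2769 0.2331] [ 0.993 -0.122 -0.   ]
[276.66184874 200.56907563] [ 251  160   52   77 2975]
tp shell [0.3654 0.2761] area diam 0.049220489064462074
  lobe -96.2 far 0.0301 area mm2 10.5
  lobe -55.6 far 0.0314 area mm2 38.25
  lobe -137.4 far 0.0317 area mm2 38.0
  lobe 48.3 far 0.0348 area mm2 86.25
  lobe 117.4 far 0.0349 area mm2 87.25
  lobe 83.3 far 0.042 area mm2 201.75
[[ 0.5213 -0.3517  0.02  ]
 [ 0.5618 -0.1786  0.02  ]
 [ 0.6761 -0.2034  0.02  ]
 [ 0.6372 -0.3758  0.02  ]] [ 0.59913055 -0.27735693  0.02      ]
```

View pics/w6.png

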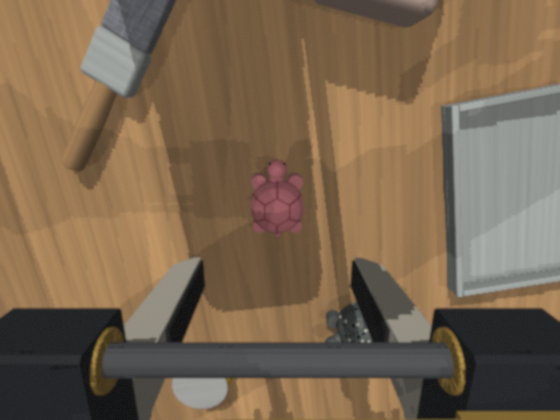

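Emit:
apply_moves([
  [[0, -0.001, -0.05, 0, 0, 0, 0.6], [0, -0.001, -0.1, 0, 0, 0, 0.6], [0, -0.001, -0.135, 0, 0, 0, 0.6], [0, -0.001, -0.146, 0, 0, 0, 0.6], [0, -0.001, -0.146, 0, 0, 0, 0.6]],
])

```text
time: 9.82
eef_pos: [0.3664, 0.2754, 0.0862]
tcp_rot: [3.132, -0.195, -0.005]
ft_force: [-0.8, 0.3, 0.4]
grip_width: 0.0747
```

```bash
python3 look.py w7
```

```text
9.875 [0.3668 0.2752 0.0867] [ 0.992 -0.124 -0.001]
```

View pics/w7.png

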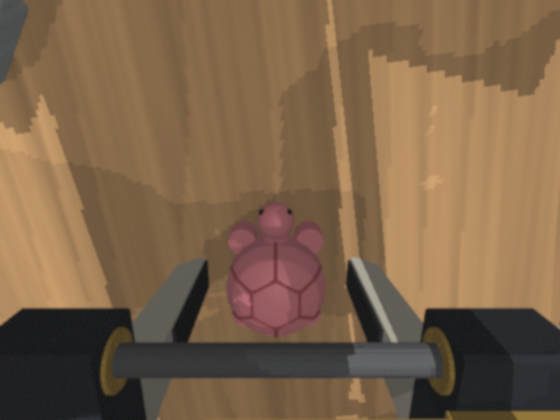

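Run:
```python
from h import *
p,_=P('w7'); print(ray(p,(276,288),.022), ray(p,(276,270),.039),proj(p,[.3668,.2752,.022]))
```

```text
[[0.36569922 0.27708168 0.022     ]] [[0.36807167 0.29518411 0.039     ]] [[278.73657081 291.17110209]]
```

Emit:
apply_moves([
  [[0, 0.0, 0, 0, 0, 0, 0.3], [0, 0, 0, 0, 0, 0, 0.1], [0, 0, 0, 0, 0, 0, -1], [0, 0, 0, 0, 0, 0, -1], [0, 0, 0, 0, 0, 0, -1]],
], grip_force=25)

```text
time: 10.5
eef_pos: [0.366, 0.2769, 0.0876]
tcp_rot: [3.134, -0.193, -0.002]
ft_force: [-0.2, -0.7, 3.5]
grip_width: 0.0471
```

Emit:
apply_moves([
  [[0, 0, 0.02, 0, 0, 0, -1], [0, 0, 0.07, 0, 0, 0, -1], [0.02, -0.04, 0.11, 0, 0, 8, -1], [0.045, -0.095, 0.12, 0, 0, 17, -1], [0.07, -0.15, 0.12, 0, 0, 26, -1], [0.095, -0.205, 0.12, 0, 0, 35, -1], [0.12, -0.26, 0.12, 0, 0, 44, -1], [0.145, -0.315, 0.12, 0, 0, 53, -1], [0.17, -0.37, 0.12, 0, 0, 62, -1], [0.195, -0.425, 0.12, 0, 0, 71, -1]],
])

```text
time: 11.75
eef_pos: [0.5611, -0.1499, 0.2072]
tcp_rot: [2.659, 1.67, -0.001]
ft_force: [0.5, 0.5, -2.0]
grip_width: 0.0476
```

Emit:
apply_moves([
  [[0.02, -0.045, 0, 0, 0, 8, -1], [0.04, -0.085, 0, 0, 0, 14, -1], [0.044, -0.098, 0, 0, 0, 14, -1], [0.044, -0.098, -0.02, 0, 0, 14, -1], [0.044, -0.098, -0.04, 0, 0, 14, -1], [0.044, -0.098, -0.04, 0, 0, 14, -1]],
])

```text
time: 12.5
eef_pos: [0.6037, -0.2441, 0.1651]
tcp_rot: [-2.439, -1.978, 0.003]
ft_force: [0.7, 0.4, -2.2]
grip_width: 0.0473
```

```bash
python3 look.py w8
```

```text
12.55 [ 0.6044 -0.2443  0.1663] [ 0.207  0.978 -0.001]
```

View pics/w8.png

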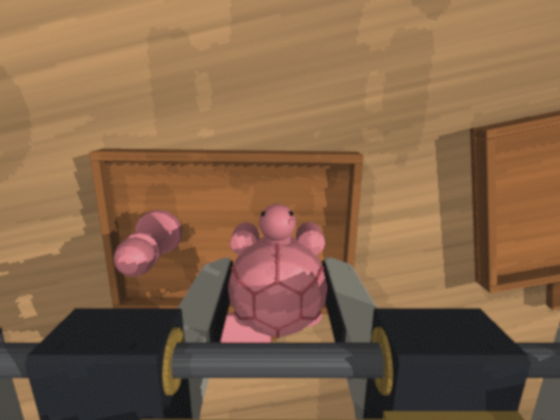

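Emit:
apply_moves([
  [[0, -0.001, -0.03, 0, 0, 0, -1], [0, -0.001, -0.055, 0, 0, 0, -1], [0, -0.001, -0.065, 0, 0, 0, -1], [0, -0.001, -0.067, 0, 0, 0, -1], [0, -0.001, -0.068, 0, 0, 0, -1], [0, -0.001, -0.068, 0, 0, 0, -1]],
])

```text
time: 13.3
eef_pos: [0.6053, -0.2471, 0.1002]
tcp_rot: [2.44, 1.974, 0.001]
ft_force: [-0.3, -0.2, -1.0]
grip_width: 0.0471
```

Emit:
apply_moves([
  [[0, 0, -0.003, 0, 0, 0, -1], [0, 0, -0.005, 0, 0, 0, -1], [0, 0, -0.0055, 0, 0, 0, -1], [0, 0, -0.0055, 0, 0, 0, -1]],
])

```text
time: 13.8
eef_pos: [0.6049, -0.2471, 0.0939]
tcp_rot: [2.441, 1.975, -0.0]
ft_force: [-0.6, -0.1, -2.5]
grip_width: 0.0472
```

Emit:
apply_moves([
  [[0, 0, -0.0005, 0, 0, 0, -1], [0, 0, -0.001, 0, 0, 0, -1], [0, 0, -0.001, 0, 0, 0, -1]],
])

```text
time: 14.18
eef_pos: [0.605, -0.247, 0.0937]
tcp_rot: [2.44, 1.974, -0.0]
ft_force: [-2.4, 0.5, 6.9]
grip_width: 0.0475
```

Contact is at 7 N. Now I'll release in small steps.

Emit:
apply_moves([
  [[0, 0, 0, 0, 0, 0, 0.05], [0, 0, 0, 0, 0, 0, 0.12], [0, 0, 0, 0, 0, 0, 0.2], [0, 0, 0, 0, 0, 0, 0.2], [0, 0, 0.02, 0, 0, 0, 0.2], [0, 0, 0.06, 0, 0, 0, 0.2], [0, 0, 0.12, 0, 0, 0, 0.2], [0, 0, 0.12, 0, 0, 0, 0.2]],
])

```text
time: 15.18
eef_pos: [0.607, -0.247, 0.2188]
tcp_rot: [2.435, 1.97, 0.007]
ft_force: [-0.4, -0.2, -0.3]
grip_width: 0.0559
```

```bash
python3 look.py w9
```

```text
15.225 [ 0.6057 -0.2473  0.2162] [ 0.209  0.978 -0.002]
```

View pics/w9.png

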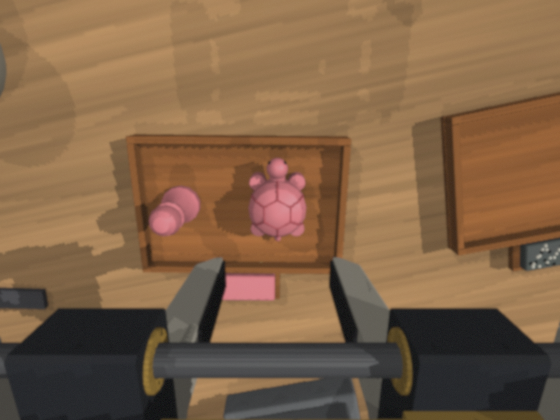

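Run:
```python
from h import *
p,_=P('w2')
# crop scale 3.25, origin (90,145)
f=lambda x,y:(90+x/3.25,145+y/3.25)
print(ray(p,f(92,115),.05),ray(p,f(160,88),.008))
```

```text
[[ 0.41670685 -0.14468249  0.05      ]] [[ 0.41699775 -0.1425681   0.008     ]]
```

Emit:
apply_moves([
  [[-0.05, 0.025, 0, 0, 0, 4, 0.2], [-0.1, 0.05, 0, 0, 0, 8, 0.2], [-0.15, 0.08, 0, 0, 0, 12, 0.2], [-0.187, 0.103, 0, 0, 0, 12, 0.2], [-0.187, 0.103, -0.02, 0, 0, 12, 0.2], [-0.187, 0.103, -0.02, 0, 0, 12, 0.2]],
])

```text
time: 15.98
eef_pos: [0.417, -0.1439, 0.1921]
tcp_rot: [2.221, 2.221, -0.002]
ft_force: [0.2, 0.5, 0.9]
grip_width: 0.0559
```

```bash
python3 look.py w10
```

```text
16.025 [ 0.4177 -0.144   0.1926] [ 0.     1.    -0.001]
```

View pics/w10.png

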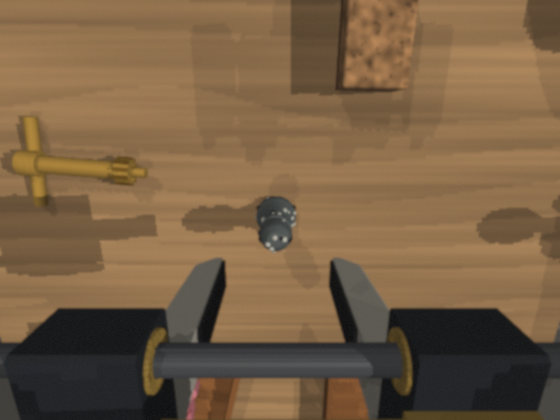

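Run:
```python
from h import *
p,im=P('w10')
print(ray(p,(275.5,235),.05),ray(p,(276,215),.008))
a=ray(p,(134,172),.01)[0]; b=ray(p,(20,163),.01)[0]; t=ray(p,(147,173),.01)[0]
print('key',t,b,np.degrees(np.arctan2(*(t-b)[[1,0]])),np.linalg.norm(t-b), 'bar',ray(p,[(31,117),(41,204)],.01))
```

```text
[[ 0.41706909 -0.1453703   0.05      ]] [[ 0.4155137  -0.14525718  0.008     ]]
key [ 0.38058343 -0.24616671  0.01      ] [ 0.37285622 -0.34393479  0.01      ] 85.48095797758943 0.09807296975507686 bar [[ 0.33854592 -0.32791542  0.01      ]
 [ 0.40585841 -0.33450202  0.01      ]]
```

Emit:
apply_moves([
  [[-0.001, 0, -0.04, 0, 0, 0, 0.2], [-0.001, 0, -0.07, 0, 0, 0, 0.2], [-0.001, 0, -0.085, 0, 0, 0, 0.2], [-0.001, 0, -0.085, 0, 0, 0, 0.2]],
])

```text
time: 16.52
eef_pos: [0.4172, -0.144, 0.1073]
tcp_rot: [2.221, 2.22, -0.001]
ft_force: [-0.2, 0.3, -0.5]
grip_width: 0.0558
```

```bash
python3 look.py w11
```

```text
16.575 [ 0.4173 -0.144   0.1079] [ 0.001  1.    -0.001]
```

View pics/w11.png

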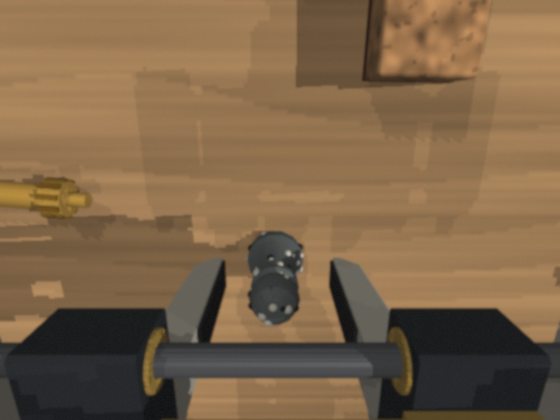

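Emit:
apply_moves([
  [[-0.0005, -0.001, 0, 0, 0, 0, -0.2], [-0.0005, -0.001, 0, 0, 0, 0, -1], [-0.0005, -0.001, 0, 0, 0, 0, -1], [-0.0005, -0.001, 0, 0, 0, 0, -1], [-0.0005, -0.001, 0, 0, 0, 0, -1]],
], grip_force=20)

```text
time: 17.2
eef_pos: [0.4165, -0.1453, 0.1081]
tcp_rot: [2.221, 2.218, 0.0]
ft_force: [0.2, -2.1, 5.1]
grip_width: 0.0223
```

Emit:
apply_moves([
  [[0, 0, 0.02, 0, 0, 0, -1], [0, 0, 0.06, 0, 0, 0, -1], [0.03, 0.01, 0.08, 0, 0, 0, -1], [0.08, 0.03, 0.08, 0, 0, 0, -1], [0.13, 0.05, 0.08, 0, 0, 0, -1], [0.18, 0.075, 0.08, 0, 0, 0, -1], [0.2015, 0.083, 0.08, 0, 0, 0, -1], [0.2015, 0.083, 0.07, 0, 0, 0, -1], [0.2015, 0.083, 0.07, 0, 0, 0, -1]],
])

```text
time: 18.32
eef_pos: [0.6161, -0.0627, 0.1764]
tcp_rot: [2.222, 2.22, -0.004]
ft_force: [-0.4, 0.0, -0.6]
grip_width: 0.0231
```

```bash
python3 look.py w12
```

```text
18.375 [ 0.6163 -0.0629  0.177 ] [ 0.001  1.    -0.002]
```

View pics/w12.png

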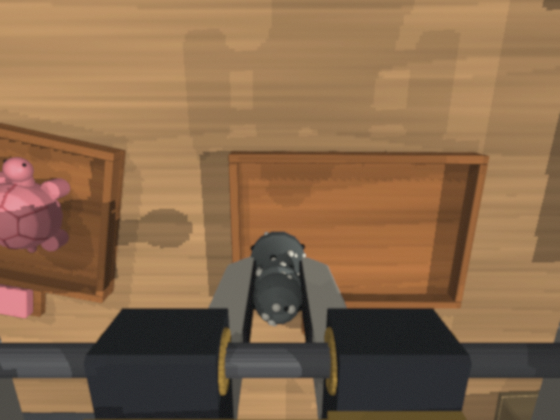

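Run:
```python
from h import *
p,_=P('w12'); w=ray(p,[(230,153),(487,154),(464,306)],.02); print(w.round(4), (w[0]+w[2])/2)
```

```text
[[ 0.5607 -0.0959  0.02  ]
 [ 0.5614  0.0821  0.02  ]
 [ 0.6818  0.086   0.02  ]] [ 0.6212911  -0.00494205  0.02      ]
```

Emit:
apply_moves([
  [[0, 0, -0.03, 0, 0, 0, -1], [0, 0, -0.05, 0, 0, 0, -1], [0, 0, -0.058, 0, 0, 0, -1], [0, 0, -0.06, 0, 0, 0, -1], [0, 0, -0.06, 0, 0, 0, -1]],
])

```text
time: 19.0
eef_pos: [0.6181, -0.062, 0.1184]
tcp_rot: [2.221, 2.219, 0.001]
ft_force: [-0.6, -0.4, -0.7]
grip_width: 0.023
```

Emit:
apply_moves([
  [[0, 0, -0.002, 0, 0, 0, -1], [0, 0, -0.0035, 0, 0, 0, -1], [0, 0, -0.0035, 0, 0, 0, -1]],
])

```text
time: 19.38
eef_pos: [0.6179, -0.0621, 0.1144]
tcp_rot: [2.221, 2.219, 0.0]
ft_force: [0.5, -0.1, -0.5]
grip_width: 0.0226
```

Emit:
apply_moves([
  [[0, 0, -0.0005, 0, 0, 0, -1], [0, 0, -0.001, 0, 0, 0, -1], [0, 0, -0.001, 0, 0, 0, -1]],
])

```text
time: 19.75
eef_pos: [0.618, -0.062, 0.1142]
tcp_rot: [2.22, 2.218, 0.0]
ft_force: [-1.9, -0.7, 8.0]
grip_width: 0.0228
```

Emit:
apply_moves([
  [[0, 0, 0, 0, 0, 0, -0.4], [0, 0, 0, 0, 0, 0, -0.2], [0, 0, 0, 0, 0, 0, 0.1], [0, 0, 0, 0, 0, 0, 0.1], [0, 0, 0.02, 0, 0, 0, 0.1], [0, 0, 0.07, 0, 0, 0, 0.1], [-0.04, 0.03, 0.1, 0, 0, 0, 0.3], [-0.08, 0.08, 0.1, 0, 0, 0, 0.6], [-0.12, 0.13, 0.1, 0, 0, 0, 0.6], [-0.16, 0.17, 0.1, 0, 0, 0, 0.6]],
])

```text
time: 21.0
eef_pos: [0.4569, 0.1096, 0.2148]
tcp_rot: [2.22, 2.218, 0.004]
ft_force: [0.0, 1.7, -0.5]
grip_width: 0.0742
```

Emit:
apply_moves([
  [[-0.02, 0.027, 0.02, 0, 0, 0, 0.6], [-0.02, 0.027, 0.02, 0, 0, 0, 0.6], [-0.02, 0.027, 0.02, 0, 0, 0, 0.6]],
])

```text
time: 21.38
eef_pos: [0.4384, 0.1344, 0.2339]
tcp_rot: [2.22, 2.218, 0.001]
ft_force: [-0.7, -0.1, -0.1]
grip_width: 0.0743
```

```bash
python3 look.py w13
python3 - <<'E'
from h import *
p,im=P('w13'); m,c,s=big(cv2.morphologyEx(grey(im),cv2.MORPH_CLOSE,np.ones((5,5))),(220,120,340,255)); print(c,s); tort(m,p,'tg'); 
v=cv2.resize(im[140:260,200:360],None,fx=4,fy=4,interpolation=cv2.INTER_CUBIC); mm=cv2.resize(m[140:260,200:360],None,fx=4,fy=4)
cv2.drawContours(v,cv2.findContours(mm,0,2)[0],-1,(0,255,255),1); cv2.imwrite('pics/c13.png',v)
E
```

```text
21.425 [0.4386 0.134  0.2335] [ 0.002  1.    -0.002]
[282.78455955 196.26459914] [ 251  160   67   73 3031]
tg shell [0.4344 0.14  ] area diam 0.05032684933874187
  lobe -144.2 far 0.0405 area mm2 253.5
  lobe -9.2 far 0.0318 area mm2 41.0
  lobe 169.5 far 0.0345 area mm2 78.0
  lobe 32.1 far 0.0309 area mm2 14.0
  lobe 69.4 far 0.0329 area mm2 57.75
```

View pics/w13.png

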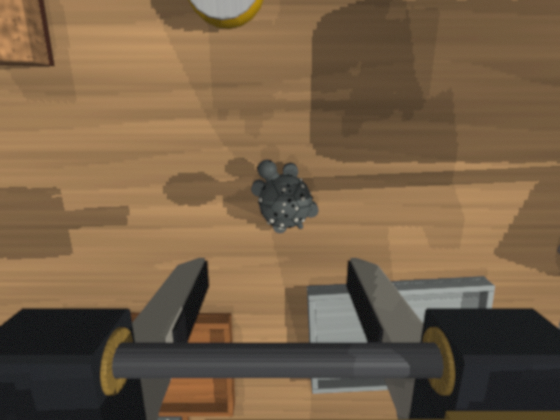

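View pics/c13.png

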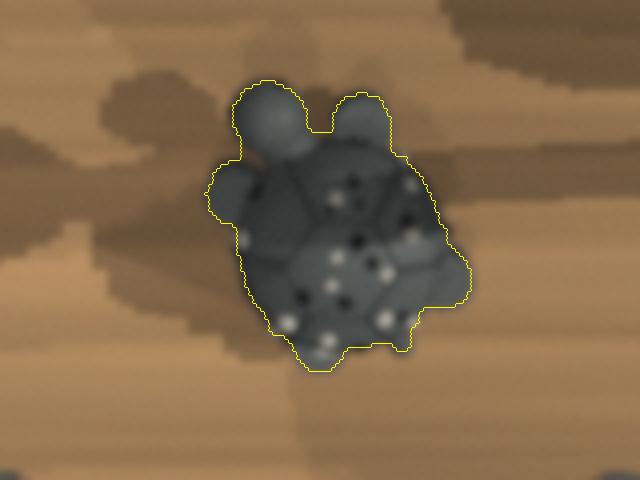

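Run:
```python
from h import *
p,im=P('w13'); f=lambda x,y:(200+x/4,140+y/4)
c=np.array([.4344,.140])
for n,uv,z in (('head',f(268,118),.02),('fl',f(232,195),.008),('fr',f(365,118),.008),('hl',f(455,282),.008),('hr',f(318,360),.008),('tail',f(405,345),.01)):
    w=ray(p,uv,z)[0,:2]; d=w-c; print(n,w.round(4),np.degrees(np.arctan2(d[1],d[0])).round(1),np.linalg.norm(d).round(4))
```

```text
head [0.4054 0.1249] -152.5 0.0327
fl [0.4255 0.116 ] -110.4 0.0256
fr [0.4076 0.1465] 166.3 0.0276
hl [0.4464 0.1682] 66.9 0.0307
hr [0.466  0.1359] -7.3 0.0319
tail [0.4615 0.1566] 31.5 0.0318
```

Emit:
apply_moves([
  [[-0.002, 0.004, -0.02, 0, 0, 10, 0.6], [-0.003, 0.0065, -0.04, 0, 0, 20, 0.6], [-0.003, 0.0065, -0.06, 0, 0, 28.5, 0.6], [-0.003, 0.0065, -0.08, 0, 0, 28.5, 0.6], [-0.003, 0.0065, -0.08, 0, 0, 28.5, 0.6]],
])

```text
time: 22.05
eef_pos: [0.4349, 0.1403, 0.1521]
tcp_rot: [1.61, 2.698, -0.003]
ft_force: [-0.3, -0.7, 0.9]
grip_width: 0.0745
```

```bash
python3 look.py w14
python3 - <<'E'
from h import *
p,im=P('w14'); m,c,s=big(cv2.morphologyEx(grey(im),cv2.MORPH_CLOSE,np.ones((5,5))),(215,120,345,310)); print(c,s); tort(m,p,'tg');
E
```

```text
22.1 [0.4351 0.1407 0.1529] [-0.475  0.88  -0.001]
[278.49035038 231.45606146] [ 244  180   70   97 5337]
tg shell [0.4354 0.1415] area diam 0.05156705139116825
  lobe -151.4 far 0.0417 area mm2 425.75
  lobe -13.2 far 0.0311 area mm2 33.0
  lobe 69.7 far 0.031 area mm2 30.75
```

View pics/w14.png

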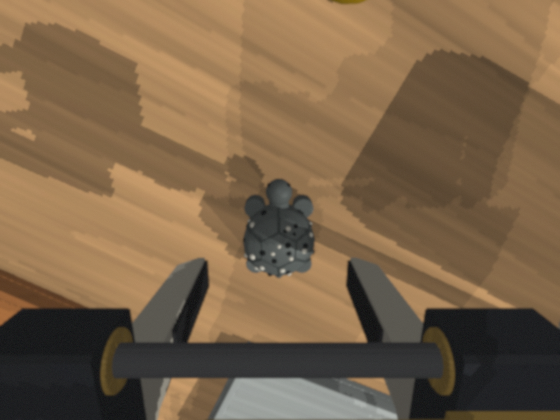

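Emit:
apply_moves([
  [[0, 0.0005, -0.035, 0, 0, 0, 0.6], [0, 0.0005, -0.06, 0, 0, 0, 0.6], [0, 0.0005, -0.066, 0, 0, 0, 0.6], [0, 0.0005, -0.066, 0, 0, 0, 0.3], [0, 0.0005, -0.066, 0, 0, 0, 0.1], [0, 0.0005, -0.066, 0, 0, 0, -1], [0, 0.0005, -0.066, 0, 0, 0, -1], [0, 0.0005, -0.066, 0, 0, 0, -1], [0, 0.0005, -0.066, 0, 0, 0, -1]],
], grip_force=25)

```text
time: 23.22
eef_pos: [0.4353, 0.1418, 0.0881]
tcp_rot: [1.606, 2.696, 0.002]
ft_force: [-0.5, -0.3, 7.8]
grip_width: 0.0473
```

Emit:
apply_moves([
  [[0, 0, 0.02, 0, 0, 0, -1], [0, 0, 0.06, 0, 0, 0, -1], [0.03, -0.015, 0.09, 0, 0, -8, -1], [0.08, -0.04, 0.09, 0, 0, -16, -1], [0.13, -0.075, 0.09, 0, 0, -24, -1], [0.17, -0.105, 0.09, 0, 0, -28.5, -1], [0.184, -0.1165, 0.09, 0, 0, -28.5, -1], [0.184, -0.1165, 0.08, 0, 0, -28.5, -1], [0.184, -0.1165, 0.08, 0, 0, -28.5, -1]],
])

```text
time: 24.35
eef_pos: [0.617, 0.0267, 0.1664]
tcp_rot: [-2.219, -2.223, 0.002]
ft_force: [-0.6, 0.2, -1.2]
grip_width: 0.0471
```

```bash
python3 look.py w15
```

```text
24.4 [0.6173 0.0269 0.1669] [-0.002  1.    -0.001]
```

View pics/w15.png

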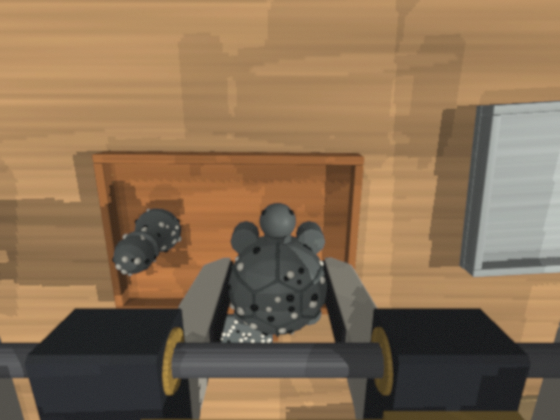

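Emit:
apply_moves([
  [[0, -0.001, -0.03, 0, 0, 0, -1], [0, -0.001, -0.055, 0, 0, 0, -1], [0, -0.001, -0.065, 0, 0, 0, -1], [0, -0.001, -0.067, 0, 0, 0, -1], [0, -0.001, -0.067, 0, 0, 0, -1]],
])

```text
time: 25.02
eef_pos: [0.6191, 0.0249, 0.1011]
tcp_rot: [2.22, 2.219, 0.001]
ft_force: [-0.0, -0.1, -0.9]
grip_width: 0.0472
```

Emit:
apply_moves([
  [[0, 0, -0.003, 0, 0, 0, -1], [0, 0, -0.0055, 0, 0, 0, -1], [0, 0, -0.006, 0, 0, 0, -1], [0, 0, -0.006, 0, 0, 0, -1]],
])

```text
time: 25.52
eef_pos: [0.6189, 0.0244, 0.0944]
tcp_rot: [2.221, 2.219, 0.0]
ft_force: [0.3, -0.2, -2.5]
grip_width: 0.0473
```

Emit:
apply_moves([
  [[0, 0, -0.0005, 0, 0, 0, -1], [0, 0, -0.001, 0, 0, 0, -1], [0, 0, -0.001, 0, 0, 0, -1]],
])

```text
time: 25.9
eef_pos: [0.619, 0.0245, 0.0941]
tcp_rot: [2.22, 2.218, 0.0]
ft_force: [-2.6, -1.4, 6.8]
grip_width: 0.0475
```

Emit:
apply_moves([
  [[0, 0, 0, 0, 0, 0, 0.05], [0, 0, 0, 0, 0, 0, 0.12], [0, 0, 0, 0, 0, 0, 0.2], [0, 0, 0, 0, 0, 0, 0.2], [0, 0, 0.02, 0, 0, 0, 0.2], [0, 0, 0.06, 0, 0, 0, 0.2], [0, 0, 0.12, 0, 0, 0, 0.2], [0, 0, 0.12, 0, 0, 0, 0.2]],
])

```text
time: 26.9
eef_pos: [0.6206, 0.0252, 0.219]
tcp_rot: [2.218, 2.215, 0.01]
ft_force: [0.1, -0.4, -0.2]
grip_width: 0.0559
```

```bash
python3 look.py w16
```

```text
26.95 [0.6197 0.0245 0.2165] [ 0.001  1.    -0.001]
```

View pics/w16.png

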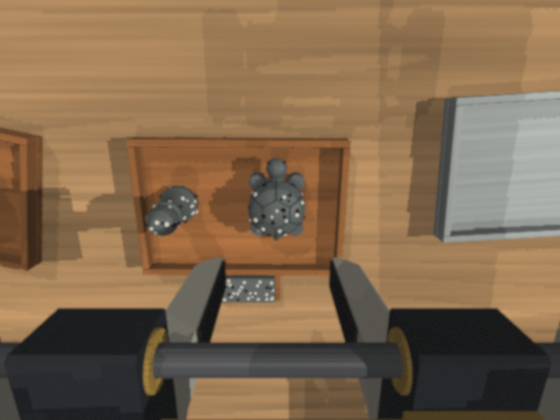

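The grey pair stands well apart. Next is the key.

Emit:
apply_moves([
  [[-0.025, -0.03, 0, 0, 0, -9, 0.2], [-0.05, -0.065, 0, 0, 0, -18, 0.2], [-0.075, -0.1, 0, 0, 0, -27, 0.2], [-0.1, -0.135, 0, 0, 0, -36, 0.2], [-0.125, -0.17, 0, 0, 0, -45, 0.2], [-0.15, -0.2, 0, 0, 0, -55, 0.2], [-0.18, -0.24, 0, 0, 0, -65, 0.2], [-0.21, -0.28, 0, 0, 0, -75, 0.2], [-0.235, -0.31, 0, 0, 0, -85, 0.2], [-0.243, -0.32, -0.02, 0, 0, -95, 0.2]],
])

```text
time: 28.2
eef_pos: [0.3738, -0.2977, 0.1936]
tcp_rot: [3.135, -0.154, -0.003]
ft_force: [1.2, 0.6, -0.1]
grip_width: 0.0557
```

Emit:
apply_moves([
  [[0, 0, -0.02, 0, 0, 0, 0.0], [0, 0, -0.02, 0, 0, 0, 0.0]],
])

```text
time: 28.45
eef_pos: [0.375, -0.2951, 0.1722]
tcp_rot: [-3.138, 0.138, 0.007]
ft_force: [-0.1, 0.8, 0.6]
grip_width: 0.0469
```

```bash
python3 look.py w17
python3 - <<'E'
from h import *
p,im=P('w17'); h=cv2.cvtColor(im,cv2.COLOR_BGR2HSV).astype(int)
m=((h[...,0]>18)&(h[...,0]<30)&(h[...,1]>165)).astype(np.uint8); m,c,s=big(m,(150,80,420,300)); print(c,s)
cv2.imwrite('pics/m17.png',m*255)
ys,xs=np.nonzero(m); w=ray(p,np.c_[xs,ys],.01)[:,:2]
# shaft: rectangle region by distance from initial axis
d=np.array([np.cos(np.radians(85)),np.sin(np.radians(85))]); 
o=np.array([.3762,-.296])
for _ in range(3):
    n=np.array([-d[1],d[0]]); t=(w-o)@d; q=(w-o)@n
    k=(t>-.022)&(t<.024)&(abs(q)<.014); vx,vy,x0,y0=cv2.fitLine(w[k].astype(np.float32)*1000,cv2.DIST_L2,0,.01,.01).ravel()
    d=np.array([vx,vy])*np.sign(vy); c0=np.array([x0,y0])/1000
    n=np.array([-d[1],d[0]]); t=(w-c0)@d; 
    o=c0+d*((t.max()-.050)+(t.min()+.046))/2
    print('o',o,'ang',np.degrees(np.arctan2(d[1],d[0])),'len',t.max()-t.min(),'w',np.ptp(((w-c0)@n)[k]))
E
```

```text
28.5 [ 0.3755 -0.2951  0.1729] [ 0.996 -0.087 -0.003]
[279.10404624 184.92485549] [266 176  28  20 346]Traceback (most recent call last):
  File "<stdin>", line 11, in <module>
cv2.error: OpenCV(4.12.0) /io/opencv/modules/imgproc/src/linefit.cpp:50: error: (-215:Assertion failed) count > 0 in function 'fitLine2D_wods'
```

View pics/w17.png

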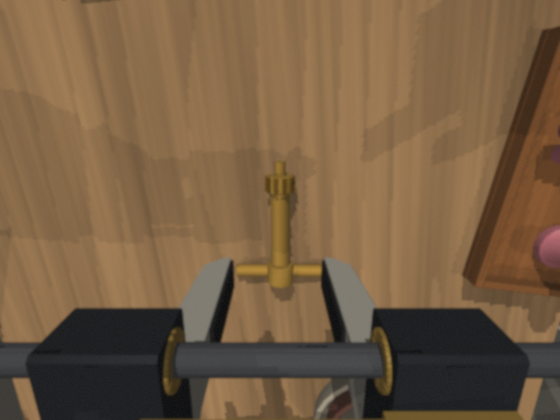

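Run:
```python
from h import *
p,_=P('w17'); a=ray(p,[(280,162),(280.5,264),(280,202)],.01); b=ray(p,(281,287),.008)
d=(a[2]-b[0])[:2]; print(a,b,np.degrees(np.arctan2(d[1],d[0]))); d/=np.linalg.norm(d); print('o',a[0,:2]-.05*d,b[0,:2]+.046*d, 'bar',ray(p,[(236,270),(323,269)],.01))
```

```text
[[ 0.38032181 -0.24772832  0.01      ]
 [ 0.37393839 -0.32770199  0.01      ]
 [ 0.37781687 -0.2772823   0.01      ]] [[ 0.37254748 -0.34914716  0.008     ]] 85.80637068935756
o [ 0.37666544 -0.29759445] [ 0.37591134 -0.30327032] bar [[ 0.33836973 -0.32991683  0.01      ]
 [ 0.40704989 -0.33488164  0.01      ]]
```

Emit:
apply_moves([
  [[0.0005, -0.003, -0.04, 0, 0, 0, 0.0], [0.0005, -0.003, -0.075, 0, 0, 0, 0.0], [0.0005, -0.003, -0.086, 0, 0, 0, 0.0], [0.0005, -0.003, -0.086, 0, 0, 0, 0.0], [0.0005, -0.003, -0.086, 0, 0, 0, 0.0]],
])

```text
time: 29.12
eef_pos: [0.3768, -0.2988, 0.0885]
tcp_rot: [3.136, -0.138, -0.0]
ft_force: [-0.3, -0.5, -0.0]
grip_width: 0.0466
```

```bash
python3 look.py w18
```

```text
29.175 [ 0.3768 -0.2989  0.0886] [ 0.996 -0.088  0.   ]
```

View pics/w18.png

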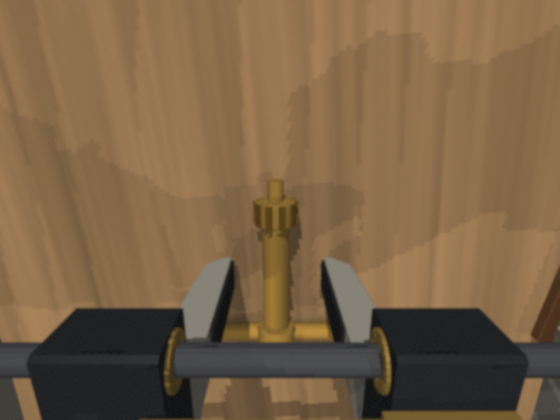

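Emit:
apply_moves([
  [[0, 0, -0.002, 0, 0, 0, -0.3], [0, 0, -0.002, 0, 0, 0, -1], [0, 0, -0.002, 0, 0, 0, -1], [0, 0, -0.002, 0, 0, 0, -1], [0, 0, -0.002, 0, 0, 0, -1]],
], grip_force=35)

```text
time: 29.8
eef_pos: [0.3764, -0.2986, 0.0855]
tcp_rot: [3.137, -0.138, -0.002]
ft_force: [-0.9, -0.4, 2.1]
grip_width: 0.0132
```

Emit:
apply_moves([
  [[0, 0, 0.02, 0, 0, 0, -1], [0, 0, 0.07, 0, 0, 0, -1], [0.01, 0.03, 0.11, 0, 0, 1, -1], [0.03, 0.085, 0.12, 0, 0, 2, -1], [0.05, 0.14, 0.12, 0, 0, 3, -1], [0.07, 0.195, 0.12, 0, 0, 4, -1], [0.09, 0.25, 0.12, 0, 0, 5, -1], [0.11, 0.305, 0.12, 0, 0, 6, -1], [0.13, 0.36, 0.12, 0, 0, 7, -1], [0.15, 0.415, 0.12, 0, 0, 8, -1]],
])

```text
time: 31.05
eef_pos: [0.5266, 0.1182, 0.2052]
tcp_rot: [3.138, 0.082, -0.003]
ft_force: [1.3, -1.4, -1.6]
grip_width: 0.013
```

Emit:
apply_moves([
  [[0.02, 0.055, 0, 0, 0, 0, -1], [0.04, 0.105, 0, 0, 0, 0, -1], [0.055, 0.14, 0, 0, 0, 0, -1], [0.055, 0.14, -0.01, 0, 0, 0, -1], [0.055, 0.14, -0.02, 0, 0, 0, -1], [0.055, 0.14, -0.02, 0, 0, 0, -1]],
])

```text
time: 31.8
eef_pos: [0.5807, 0.2546, 0.1841]
tcp_rot: [3.137, 0.079, -0.006]
ft_force: [0.0, -0.5, -1.3]
grip_width: 0.0127
```

```bash
python3 look.py w19
```

```text
31.85 [0.581  0.2549 0.1848] [ 0.999  0.05  -0.003]
```

View pics/w19.png

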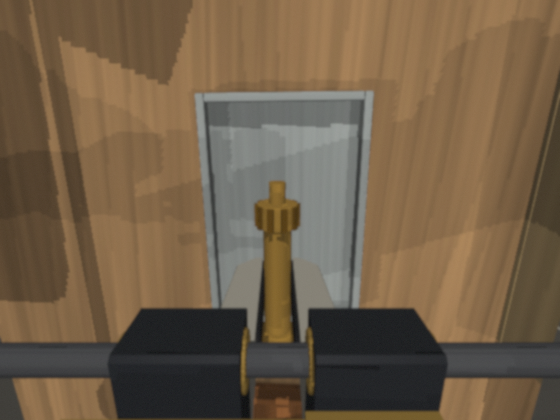

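Emit:
apply_moves([
  [[0, 0, -0.03, 0, 0, 0, -1], [0, 0, -0.06, 0, 0, 0, -1], [0, 0, -0.08, 0, 0, 0, -1], [0, 0, -0.087, 0, 0, 0, -1], [0, 0, -0.088, 0, 0, 0, -1], [0, 0, -0.088, 0, 0, 0, -1]],
])

```text
time: 32.6
eef_pos: [0.5818, 0.2566, 0.0982]
tcp_rot: [3.139, 0.081, -0.0]
ft_force: [0.1, 0.8, -1.4]
grip_width: 0.0131
```

Emit:
apply_moves([
  [[0, 0, -0.003, 0, 0, 0, -1], [0, 0, -0.0055, 0, 0, 0, -1], [0, 0, -0.006, 0, 0, 0, -1], [0, 0, -0.006, 0, 0, 0, -1]],
])

```text
time: 33.1
eef_pos: [0.5814, 0.2564, 0.0915]
tcp_rot: [3.139, 0.081, -0.002]
ft_force: [0.3, -0.6, 0.6]
grip_width: 0.0132
```

Emit:
apply_moves([
  [[0, 0, -0.0005, 0, 0, 0, -1], [0, 0, -0.001, 0, 0, 0, -1], [0, 0, -0.001, 0, 0, 0, -1]],
])

```text
time: 33.48
eef_pos: [0.5814, 0.2565, 0.0914]
tcp_rot: [3.139, 0.081, -0.001]
ft_force: [-3.4, -0.9, 11.0]
grip_width: 0.0127
```

Emit:
apply_moves([
  [[0, 0, 0, 0, 0, 0, -0.65], [0, 0, 0, 0, 0, 0, -0.4], [0, 0, 0, 0, 0, 0, -0.2], [0, 0, 0, 0, 0, 0, -0.2], [0, 0, 0.02, 0, 0, 0, -0.2], [0, 0, 0.07, 0, 0, 0, -0.2], [0, 0, 0.13, 0, 0, 0, -0.2], [-0.02, 0.04, 0.17, 0, 0, 0, -0.2], [-0.04, 0.1, 0.2, 0, 0, 0, -0.2], [-0.06, 0.16, 0.2, 0, 0, 0, -0.2]],
])

```text
time: 34.72
eef_pos: [0.5247, 0.4105, 0.2942]
tcp_rot: [-3.139, -0.077, -0.006]
ft_force: [0.8, 0.3, -0.3]
grip_width: 0.0372
```

Emit:
apply_moves([
  [[-0.03, 0.05, 0, 0, 0, 0, -0.2], [-0.07, 0.1, 0, 0, 0, 0, -0.2], [-0.1, 0.15, 0, 0, 0, 0, -0.2], [-0.1, 0.15, 0, 0, 0, 0, -0.2], [-0.1, 0.15, 0, 0, 0, 0, -0.2]],
])

```text
time: 35.35
eef_pos: [0.4243, 0.5588, 0.2906]
tcp_rot: [3.139, 0.081, -0.001]
ft_force: [-0.0, -0.8, -1.0]
grip_width: 0.0371
```

Run:
```python
from h import *
p,im=cap('top'); p2,im2=cap('scene')
a=cv2.resize(im[110:245,145:480],(780,314),interpolation=cv2.INTER_CUBIC); b=cv2.resize(im2[170:330,60:460],(780,286),interpolation=cv2.INTER_CUBIC) 
cv2.imwrite('pics/fin.png',np.vstack([a,b])[:600]); s=ctrl.get_state(); print(s['time'],s['eef_pos'])
old=cv2.imread('pics/top0.png'); print('bowl diff',cv2.absdiff(im,old)[195:245,430:480].mean())
```

```text
35.45 [0.42547687 0.55766582 0.29043535]
bowl diff 15.998266666666666
```

View pics/fin.png

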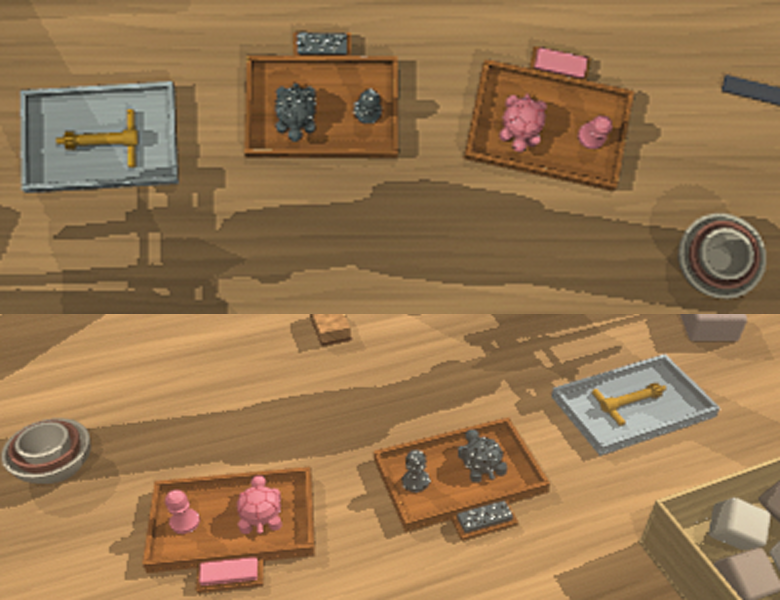

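All five are placed, and the bowls are still at top-view pixel (455,220). The difference at the bowls is probably the arm's changed shadow. Handing in.

```bash
python3 -c "
from station import ctrl
print(ctrl.job_done())"
```

```text
the job is handed in; nothing more can be done
None
```

All five pieces are where you asked, and I handed the job in at about 35.5 s of the 128 s allowed. I worked in this order: pink pawn, pink tortoise, grey pawn, grey tortoise, then the brass chuck key. The pink pair stands in the pink-marked tray, the grey pair in the grey-marked tray, and the key lies flat in the steel tray.

- **Set-downs:** each piece was lowered until it touched the tray floor, with measured contact of 5 to 11 N, then released in small steps.
- **Final pictures (top and scene views):** all four carvings are upright, clear of each other and inside their trays. The arm was well clear of everything.
- **Bowls:** their centre is at the same pixel as at the start. A raw picture comparison there did show a brightness difference. I put that down to the arm's shadow having moved, but did not check it separately.
- **Small disagreement:** tray and piece positions from different camera views differed by up to about 4 mm. I averaged these or re-checked with the wrist camera, and the spacing in the trays left room for it.

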